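# Raise the sunken tablet stand one hole

## Robot

A 7-joint arm with a two-finger parallel gripper is mounted at the origin on the work surface. World frame = base frame: x ahead of the robot, y to its left, z up, the work surface at z = 0. Lengths are in m, angles in degrees, forces in N, time in s.
With the tool pointing down it reaches from about 0.4 to 0.9 m from the base axis. Payload 5.6 kg.
Tool frame: the origin (TCP) lies at the very end of the fingers, on their centre line; the grasp point (between the pads) lies 19 mm behind it (arm.grasp_offset is the distance from the TCP to the grasp point, in m); x points along the fingers, y is the direction in which the jaws open and shut, and the axes are right-handed (so a half turn about x gives the same grasp; the last joint's range is limited). The gripper opens to 92 mm and grips with 3 to 60 N. Pads are 20 mm wide; open, the fingers measure 128 mm over their backs; the gripper's body (75 mm by 189 mm) begins 69 mm behind the grasp point.
Start: joints at [-70.13, 26.786, -0.665, 91.828, 0.344, 61.387, -3.226], TCP at [0.247, 0.601, 0.215] pointing down, gripper open.
Joint ranges: [-144.91, 144.91], [-17.63, 115.5], [-89.93, 88.59], [15.96, 139.68], [-74.01, 254.01], [8.47, 105.57], [-167.45, 167.45]. Speed limits (degrees/s): [147.25, 147.25, 180, 180, 180, 180, 180].

## Interface

Orientations are given as a 3x3 rotation matrix whose columns are the frame's x, y, z axes.
In Python, from station import monitor, vision, arm gives the robot as it stands. The module is installed in compiled form; this text tells all that it offers.
- The arm moves only by the shell command python3 -m pendant 'ROWS' [FORCE]. ROWS is JSON, a list of rows, each a list of 7 numbers: the opening, from 0 (shut) to 1 (fully open), then the shift along the tool's x, y, z in cm, then the turn, a rotation vector about the tool's x, y, z in degrees. A call has exactly 5 rows; each row shifts and turns the pose as measured when the row begins, along the tool's axes as they then stand; what a row does not reach is not made up. A row lasts 1/12 s, in which the tool goes at most 41.7 mm and 7.16 degrees, less where a joint would pass 70% of its speed; a pose out of reach is approached as far as the arm can. A call with a gripper value outside its range is refused whole. The fingers move at their own pace and stop on an object; FORCE is the grip in N (left out, the last holds). Time passes only in rows, so rows that do not move let the fingers close, or fill a call up. It gives the time, the measured TCP pose, the force and the opening at its end, in the units of the state.
- monitor.state(): the state, without advancing time (a new reading comes with each control period).
- vision.camera(name): name is "scene" or "top" or "wrist"; returns a dict with "pixels" (400x640x3 uint8, red, green, blue), "K" (3x3 intrinsics, pixels), "k1" (the pictures are not rectified: a ray, as slopes to the right and down, at radius r is drawn at 1 + k1 r^2 times it, then the intrinsics apply), "pose" (4x4, takes a point from camera to world coordinates). Camera axes: x right, y down, z forward; pixel columns grow to the right and rows downward; lengths in m; the calibration is good to about 2 mm. A picture is of the moment at which its call begins. There is no depth.
- arm.close_job(): hands the job in, once; it reports no verdict.
The state is a dict: "time_s": time; "qpos": joint angles; "qvel": joint speeds; "joint_efforts": joint torques, N m; "tool_pos": TCP position; "ee_rot": TCP orientation; "contact_force": force on the tool from outside, world axes, zero at the start; "wrist_torque": the same for the moment, N m; "finger_gap": finger opening in m.
Only numpy, scipy, OpenCV 4.12 (cv2) and the standard library are available. Lean on these libraries where they do the work, as an engineer would, in place of code of your own. Each camera call takes 0.05 s, during which the arm holds its last target.

## Task

The telescopic tablet stand on the coffee table has sunk to its lowest position. Draw its inner post straight up by the wooden rest, gently, by feel, until the sprung button inside pops out through the first hole of the outer tube and locks, then press down on the rest with about 12 N for half a second to make sure that it holds, and let go. Never load the rest with more than about 20 N either way, and leave the cups and the other things on the table where they are.

Things in the scene. Friction and masses are not known exactly. Their poses are not given: they have to be found in the camera images.
- rest_mid (a point): Centre of the dark wooden rest on top of the stand: a level bar 124 mm long (y axis), 24 mm thick (x axis; grip across this), 28 mm high (z up). At each end a prong 10 mm wide rises 18 mm above its top; 104 mm are free between them. It only rises and sinks with the post. Fully sunk this point is 204 mm above the table and the outer tube (34 mm square) ends at least 15 mm below the bar's underside.
- stand_foot (a point): Centre of the underside of the stand's round steel foot (130 mm across, 15 mm high), on the table under the post; it is heavy and does not move. z up, y along the bar. The two holes, one above the other, are on the tube's +x side. Each is 11 mm high for the 8 mm button: about 3 mm of play up and down when locked.
- post (a joint): Height (m) of the inner post: 0 fully sunk, at most 0.110. Post and rest weigh 4 N, rub with 1 to 2 N and sink if let go unlocked. The first hole locks it, up and down, at a resting value anywhere from 0.028 to 0.060, different each time and not measured: draw at 10 to 20 mm/s and feel for the dead stop. The second hole, 0.045 higher, is not wanted.
- rest (a joint): Give of the rubber bush between rest and post, in m: positive when the rest is pulled up, negative when it is pressed down; 0.25 mm per N (4 N per mm), so a load of 12 N downward reads -0.0030. Must stay within -0.0060 to +0.0060 (24 N).
- cup_a: White porcelain espresso cup, 62 mm across, 56 mm high, with a handle; origin under its centre. Stands near the stand; leave alone.
- cup_b: The second espresso cup, the same; leave alone.
- jug: Stainless steel milk jug, 76 mm across, 98 mm high, with a handle; origin under its centre. Leave alone.
- dish: Lidded ceramic date dish, 154 mm across, 92 mm high; origin under its centre. Leave alone.
- caddy: Black plastic remote caddy with slots and two remotes in it, 110 x 200 mm, 176 mm high with the remotes; origin under its centre. Leave alone.
Mind the look-alikes: they are no part of the job. What is shaped like the part that bears rest_mid but purple or turquoise is not meant.

How it is judged:
By the outcome, as a careful person would: the job done as asked, in the order asked, and still so for the second after the job is handed in, with the robot touching nothing.
It also fails if it takes over 48 s, if anything falls off the work surface, if the arm or the gripper's body presses on something with over 40 N, if the wrist force passes 120 N, or if a joint passes its speed limit or range.

## Working session

There is one attempt and no reset: what is moved stays moved. The work goes in short steps, Python scripts to look and compute and a shell command to move; the robot and the scene stay as the last step left them, time stands still between calls to the robot, and variables do not carry over. Pictures are saved under pics/ and viewed, and the job is handed in when it is done.

```bash
mkdir -p pics; python3 - <<'E'
from station import monitor, vision, arm
import cv2
s=monitor.state(); print(s)
for n in("scene","top","wrist"):
    c=vision.camera(n); cv2.imwrite(f"pics/{n}0.png",c["pixels"][:,:,::-1]); print(n,c["K"].tolist(),c["k1"],c["pose"].round(3).tolist())
E
```

```text
{'time_s': 0.0, 'qpos': array([-70.12896899,  26.83516902,  -0.66485956,  91.88037664,
         0.3442085 ,  61.38508747,  -3.22779405]), 'qvel': array([ 0.01883249, -0.06991134, -0.08687047, -0.07819312, -0.01063221,
       -0.01162662,  0.01220293]), 'joint_efforts': array([ 6.71628572e-05, -5.20570564e+01, -1.20844063e-02, -2.43744743e+01,
       -5.65710850e-02,  1.73272169e-02,  1.73571957e-04]), 'tool_pos': array([0.24685994, 0.60068084, 0.21365368]), 'ee_rot': array([[-5.34835877e-04,  3.80104611e-01,  9.24943349e-01],
       [-1.63685264e-03,  9.24941910e-01, -3.80104965e-01],
       [-9.99998517e-01, -1.71728974e-03,  1.27483119e-04]]), 'contact_force': array([-0.43044209, -0.66943903,  0.02249827]), 'wrist_torque': array([ 0.00684656, -0.01620758, -0.0064596 ]), 'finger_gap': 0.09183239469898517}
scene [[411.2500301857038, 0.0, 319.21603552007065], [0.0, 411.2500301857038, 200.9348378966022], [0.0, 0.0, 1.0]] 0.0005411588879033654 [[-0.793, 0.441, -0.421, 0.988], [0.609, 0.549, -0.572, 0.618], [-0.021, -0.71, -0.704, 0.862], [0.0, 0.0, 0.0, 1.0]]
top [[487.6446151113263, 0.0, 319.6908311079422], [0.0, 487.6446151113263, 203.73833049217004], [0.0, 0.0, 1.0]] -0.03094936734385391 [[-0.009, -0.994, 0.109, 0.388], [-1.0, 0.011, 0.019, -0.008], [-0.02, -0.109, -0.994, 1.522], [0.0, 0.0, 0.0, 1.0]]
wrist [[288.296509490571, 0.0, 319.75607481945394], [0.0, 288.296509490571, 199.12277664389535], [0.0, 0.0, 1.0]] -0.008418919698536628 [[0.38, 0.896, 0.231, 0.181], [0.925, -0.367, -0.097, 0.629], [-0.002, 0.251, -0.968, 0.385], [0.0, 0.0, 0.0, 1.0]]
```

View pics/scene0.png

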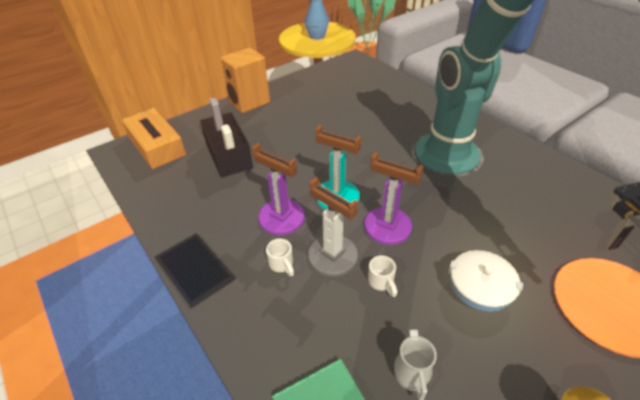

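View pics/top0.png

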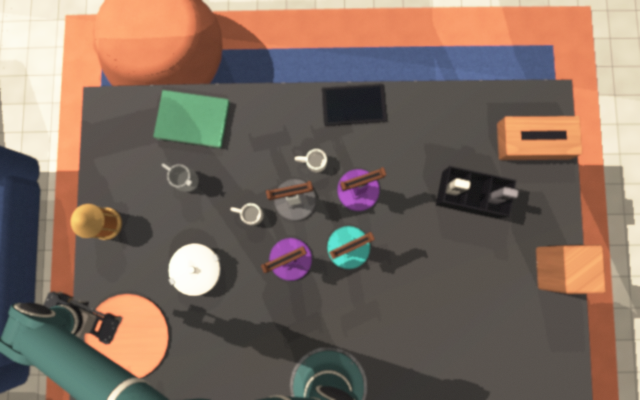

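View pics/wrist0.png

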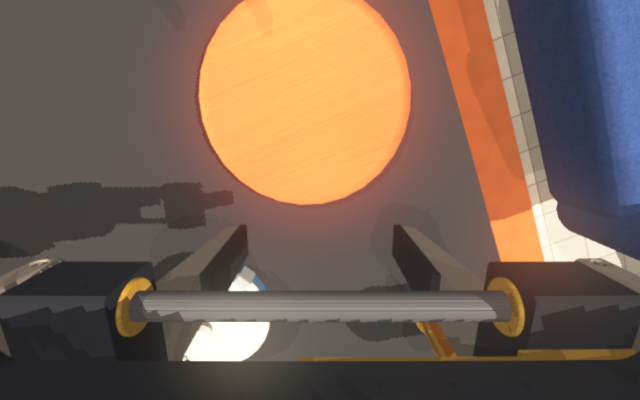

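The steel-footed stand is the target: its bar is at about (289,190) in the top view and (333,197) in the scene view. The purple- and turquoise-footed stands are the look-alikes.

```bash
cat > h.py <<'E'
import numpy as np, cv2
def ray(c,u,v):
    K=c["K"];k1=float(c["k1"])
    p=cv2.undistortPoints(np.array([[[u,v]]],float),K,np.array([k1,0,0,0,0.]))[0,0]
    P=c["pose"]; d=P[:3,:3]@np.array([p[0],p[1],1]); return P[:3,3],d/np.linalg.norm(d)
def onz(c,u,v,z):
    o,d=ray(c,u,v); return o+d*(z-o[2])/d[2]
def tri(r1,r2):
    (a,d),(b,e)=r1,r2
    s=np.linalg.lstsq(np.stack([d,-e],1),b-a,rcond=None)[0]
    return (a+s[0]*d+b+s[1]*e)/2, np.linalg.norm(a+s[0]*d-b-s[1]*e)
def proj(c,X):
    P=np.linalg.inv(c["pose"]); x=P[:3,:3]@np.asarray(X)+P[:3,3]; s=x[:2]/x[2]; s=s*(1+c["k1"]*(s@s)); return (c["K"]@[s[0],s[1],1])[:2]
E
python3 - <<'E'
from h import *
from station import vision
B={"top":(255,175,325,225),"scene":(285,170,380,290)}
for n,(a,b,c2,d) in B.items():
    c=vision.camera(n); im=c["pixels"]
    hsv=cv2.cvtColor(im,cv2.COLOR_RGB2HSV)
    m=((hsv[...,0]<14)&(hsv[...,1]>110)&(hsv[...,2]>40)).astype(np.uint8)
    w=np.zeros_like(m); w[b:d,a:c2]=m[b:d,a:c2]
    k,l,st,ce=cv2.connectedComponentsWithStats(w)
    for i in range(1,k):
        if st[i,4]>20:
            cn=cv2.findContours((l==i).astype(np.uint8),0,2)[0][0]
            print(n,st[i],ce[i],cv2.minAreaRect(cn))
    z=cv2.resize(im[b:d,a:c2],None,fx=8 if n=="top" else 5,fy=8 if n=="top" else 5,interpolation=2)
    cv2.imwrite(f"pics/{n}z.png",z[:,:,::-1])
E
```

```text
top [266 181  47  19 318] [288.98113208 190.64779874] ((289.0638427734375, 190.2908477783203), (10.029496192932129, 46.216678619384766), 77.6192398071289)
scene [285 170  12   7  64] [290.375    172.296875] ((290.5, 173.0), (6.0, 11.0), 90.0)
scene [310 177  48  42 607] [331.95057661 199.96869852] ((332.31939697265625, 197.78167724609375), (55.69354248046875, 18.456581115722656), 32.660911560058594)
```

```bash
ls pics
```

```text
scene0.png
scenez.png
top0.png
topz.png
wrist0.png
```

View pics/topz.png

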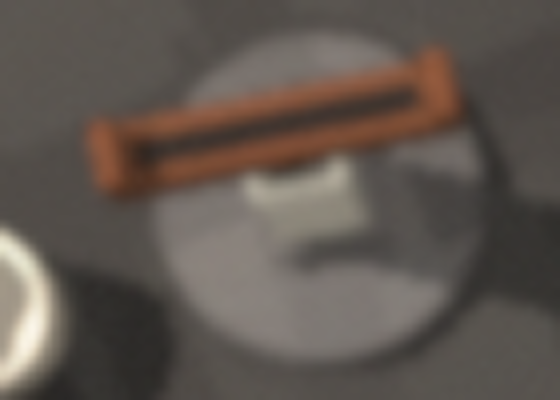

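View pics/scenez.png

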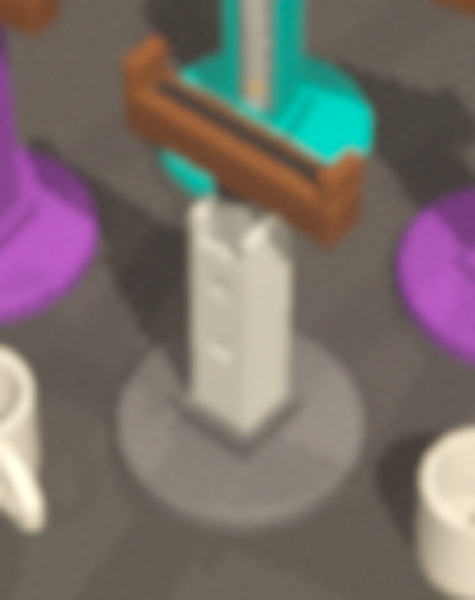

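```bash
python3 - <<'E'
from h import *
from station import vision
t=vision.camera("top"); s=vision.camera("scene")
T=lambda x,y:(255+(x+.5)/8-.5,175+(y+.5)/8-.5)
S=lambda x,y:(285+(x+.5)/5-.5,170+(y+.5)/5-.5)
# prong top outer corners top view
L1=onz(t,*T(90,122),.236);L2=onz(t,*T(108,192),.236);R1=onz(t,*T(447,45),.236);R2=onz(t,*T(463,112),.236)
print(L1,L2,R1,R2)
for a,b in((L1,L2),(R1,R2),(L1,R1),(L2,R2)): print(np.linalg.norm(a-b))
c=(L1+L2+R1+R2)/4; d=(R1+R2-L1-L2)[:2]; print("centre",c,"yaw dir",d/np.linalg.norm(d),np.degrees(np.arctan2(d[1],d[0])))
print("foot top z.015",onz(t,*T(322,195),.015), onz(s,*S(241,418),.015))
# scene: projecting estimate
y=-d/np.linalg.norm(d); x=np.array([y[1],-y[0]])
for zz in(.236,):
  for sy in(-.062,.062):
    for sx in(-.012,.012):
      p=[*(c[:2]+x*sx+y*sy),zz]; q=proj(s,p); print(sx,sy,((q-[285,170]+.5)*5).round())
# bar lower face corners +x side
for sy in(-.062,.062):
    p=[*(c[:2]+x*.012+y*sy),.19]; q=proj(s,p); print("low",sy,((q-[285,170]+.5)*5).round())
print("x axis",x)
# obstacles
for n,(u,v),z in(("cupB",(317,158),.056),("cupA",(252,213),.056),("purp1 bar",(363,180),.22),("purp2",(285,260),.22),("turq",(352,245),.22),("dish",(194,268),.09)): print(n,onz(t,u,v,z))
E
```

```text
[0.56833158 0.16029168 0.236     ] [0.54473873 0.1541961  0.236     ] [0.59288574 0.04093072 0.236     ] [0.57025737 0.03574701 0.236     ]
0.024367572768999618
0.023214518650290766
0.12186035327772826
0.12116677480035425
centre [0.56905336 0.09779138 0.236     ] yaw dir [ 0.20604013 -0.97854354] -78.10960620554036
foot top z.015 [0.56947957 0.09842884 0.015     ] [0.57126511 0.10390097 0.015     ]
-0.012 -0.062 [150.  27.]
0.012 -0.062 [116.  54.]
-0.012 0.062 [366. 146.]
0.012 0.062 [332. 177.]
low -0.062 [120. 127.]
low 0.062 [329. 250.]
x axis [0.97854354 0.20604013]
cupB [0.68987883 0.0272365  0.056     ]
cupA [0.52309378 0.22555952 0.056     ]
purp1 bar [ 0.59427893 -0.10031452  0.22      ]
purp2 [0.38165805 0.11062678 0.22      ]
turq [ 0.41980617 -0.0679161   0.22      ]
dish [0.35958653 0.39027453 0.09      ]
```

```bash
python3 -m pendant '[[1,-2,-0.4,3.6,3.7,0,0],[1,-2,-0.4,3.6,3.7,0,0],[1,-2,-0.4,3.6,3.7,0,0],[1,-2,-0.4,3.6,3.7,0,0],[1,-2,-0.4,3.6,3.7,0,0]]' 20
```

```text
time_s: 0.77
tool_pos: [0.3854, 0.4972, 0.3102]
ee_rot: [[-0.011, 0.648, 0.761], [-0.008, 0.761, -0.648], [-1.0, -0.013, -0.004]]
contact_force: [0.2, -0.1, -0.2]
finger_gap: 0.0921
```

```bash
python3 -m pendant '[[1,0,-0.5,4,3.7,0,0],[1,0,-0.5,4,3.7,0,0],[1,0,-0.5,4,3.7,0,0],[1,0,-0.5,4,3.7,0,0],[1,0,-0.5,4,3.7,0,0]]'; cat > g.py <<'E'
from h import *
from station import monitor
from scipy.spatial.transform import Rotation as R
s=monitor.state(); p=s["tool_pos"];M=s["ee_rot"]
import sys
z=float(sys.argv[1]) if len(sys.argv)>1 else .185
T=np.array([.5695,.0985,z])
d=np.array([.20604,-.97854]); bx=np.array([.97854,.20604,0])
X=np.array([0,0,-1.]);Y=bx;Z=np.cross(X,Y)
G=np.stack([X,Y,Z],1)
print("pos",p.round(4),"shift cm",(M.T@(T-p)*100).round(2),"rotvec",np.degrees(R.from_matrix(M.T@G).as_rotvec()).round(2),"F",s["contact_force"].round(2),"tau",s["wrist_torque"].round(2),"gap",round(s["finger_gap"],4),"t",s["time_s"])
E
python3 g.py .30
```

```text
time_s: 1.18
tool_pos: [0.5064, 0.3295, 0.3166]
ee_rot: [[-0.003, 0.864, 0.504], [0.003, 0.504, -0.864], [-1.0, -0.001, -0.004]]
contact_force: [0.4, -0.0, -0.1]
finger_gap: 0.0921
pos [0.5064 0.3295 0.3166] shift cm [ 1.57 -6.2  23.13] rotvec [18.39 -0.21  0.09] F [ 0.45 -0.04 -0.06] tau [-0.11 -0.03 -0.01] gap 0.0921 t 1.1833
```

```bash
python3 -m pendant '[[1,0,-0.6,4,3.6,0,0],[1,0,-0.6,4,3.6,0,0],[1,0,-0.6,4,3.6,0,0],[1,0,-0.6,4,3.6,0,0],[1,0,-0.6,4,3.6,0,0]]'; python3 g.py .27
```

```text
time_s: 1.6
tool_pos: [0.5581, 0.1285, 0.3163]
ee_rot: [[-0.0, 0.981, 0.196], [0.004, 0.196, -0.981], [-1.0, 0.001, -0.004]]
contact_force: [0.8, 0.1, 0.8]
finger_gap: 0.0917
pos [0.5581 0.1285 0.3163] shift cm [4.61 0.52 3.18] rotvec [-0.6  -0.21 -0.03] F [0.78 0.13 0.84] tau [-0.04  0.01 -0.03] gap 0.0917 t 1.6
```

```bash
python3 -m pendant '[[1,1,0.2,1,0,0,0],[1,1,0.1,1,0,0,0],[1,1,0.1,0.5,0,0,0],[1,0.8,0,0,0,0,0],[1,0,0,0,0,0,0]]'; python3 g.py .27
python3 - <<'E'
from h import *
from station import vision
for n in("wrist","top"):
    c=vision.camera(n); cv2.imwrite(f"pics/{n}1.png",c["pixels"][:,:,::-1])
    if n=="wrist": print(c["pose"].round(4).tolist())
E
```

```text
time_s: 2.02
tool_pos: [0.5685, 0.0936, 0.2766]
ee_rot: [[0.002, 0.983, 0.181], [0.002, 0.181, -0.983], [-1.0, 0.003, -0.002]]
contact_force: [-0.6, 0.2, -0.7]
finger_gap: 0.0918
pos [0.5685 0.0936 0.2766] shift cm [ 0.66  0.19 -0.46] rotvec [-1.46 -0.09 -0.16] F [-0.57  0.17 -0.67] tau [-0.04  0.06  0.03] gap 0.0918 t 2.0167
[[0.9834, 0.1748, 0.0485, 0.554], [0.1814, -0.9525, -0.2445, 0.1633], [0.0034, 0.2493, -0.9684, 0.4475], [0.0, 0.0, 0.0, 1.0]]
```

View pics/wrist1.png

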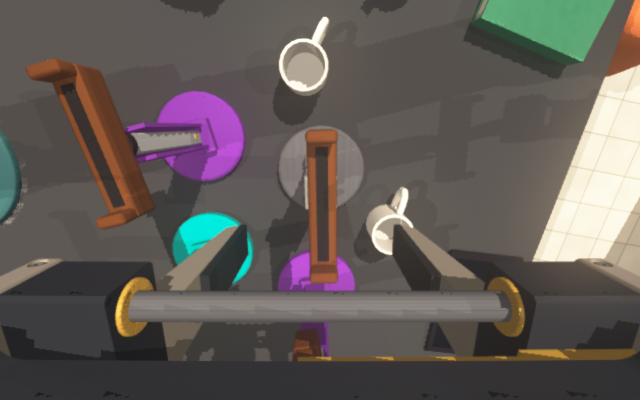

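The wrist view shows the target bar (322,135 to 323,275) with its grey foot, centred between the open fingers. I'll refine its position from this view.

```bash
python3 - <<'E'
from h import *
from station import vision
c=vision.camera("wrist"); im=c["pixels"]
h=cv2.cvtColor(im,cv2.COLOR_RGB2HSV)
m=((h[...,0]<14)&(h[...,1]>110)&(h[...,2]>40)).astype(np.uint8)
for v in(134,138,150,180,210,240,262,272,278): 
    xs=np.where(m[v,295:350])[0]+295; print(v,xs.min() if len(xs) else 0,xs.max() if len(xs) else 0)
z=cv2.resize(im[120:290,270:380],None,fx=3.4,fy=3.4,interpolation=2); cv2.imwrite("pics/wz1.png",z[:,:,::-1])
E
```

```text
134 305 335
138 305 335
150 307 334
180 307 334
210 308 335
240 309 335
262 310 334
272 310 335
278 309 335
```

View pics/wz1.png

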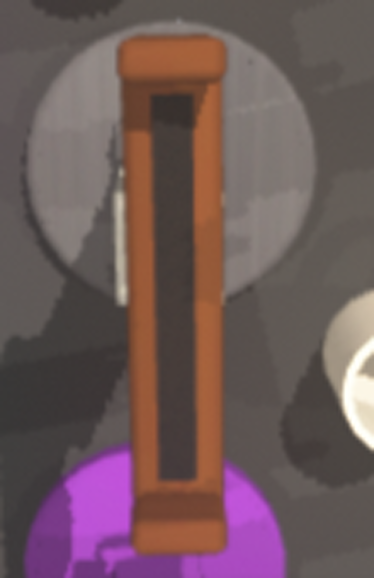

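```bash
python3 - <<'E'
from h import *
from station import vision
c=vision.camera("wrist")
f=lambda x,y:onz(c,270+x/3.4-.5,120+y/3.4-.5,.236)
A,B,C,D=f(118,37),f(226,37),f(133,553),f(225,553)
print(A,B,C,D,[np.linalg.norm(a-b).round(4) for a,b in((A,B),(C,D),(A,C),(B,D))]); print((A+B+C+D)/4); d=(A+B-C-D)[:2]; print(d/np.linalg.norm(d))
E
```

```text
[0.54538033 0.15856305 0.236     ] [0.56789529 0.16274284 0.236     ] [0.56962759 0.03899647 0.236     ] [0.59163438 0.04299793 0.236     ] [np.float64(0.0229), np.float64(0.0224), np.float64(0.122), np.float64(0.1221)]
[0.5686344  0.10082507 0.236     ]
[-0.19660486  0.9804828 ]
```

```bash
sed -i 's/.5695,.0985/.569,.0995/; s/\.20604/.2013/g; s/\.97854/.9795/g' g.py; python3 -m pendant '[[1,1,0.1,-0.3,-1.2,0,0],[1,1.2,0.1,-0.2,0,0,0],[1,1.2,0,-0.1,0,0,0],[1,1.2,0,0,0,0,0],[1,0.8,0,0,0,0,0]]'; python3 g.py .186
```

```text
time_s: 2.63
tool_pos: [0.5723, 0.1065, 0.2232]
ee_rot: [[0.012, 0.977, 0.212], [0.006, 0.212, -0.977], [-1.0, 0.013, -0.004]]
contact_force: [-0.4, 0.3, -0.6]
finger_gap: 0.0918
pos [0.5723 0.1065 0.2232] shift cm [ 3.71 -0.52  0.62] rotvec [ 0.64 -0.22 -0.74] F [-0.4   0.25 -0.63] tau [-0.07  0.11 -0.01] gap 0.0918 t 2.6333
```

```bash
python3 -m pendant '[[1,0.8,-0.2,0.3,0.4,0,-0.5],[1,0.8,-0.1,0.1,0,0,0],[1,0.8,0,0,0,0,0],[1,0.5,0,0,0,0,0],[1,0,0,0,0,0,0]]'; python3 g.py .186
```

```text
time_s: 3.05
tool_pos: [0.5684, 0.1025, 0.188]
ee_rot: [[-0.002, 0.978, 0.207], [0.003, 0.207, -0.978], [-1.0, -0.002, -0.003]]
contact_force: [0.1, -1.2, 0.1]
finger_gap: 0.0918
pos [0.5684 0.1025 0.188 ] shift cm [ 0.2  -0.    0.31] rotvec [ 0.31 -0.19  0.09] F [ 0.09 -1.25  0.09] tau [-0.03  0.05  0.03] gap 0.0918 t 3.05
```

```bash
python3 -m pendant '[[0.6,0.1,0,0.2,0,0,0],[0.45,0.1,0,0.1,0,0,0],[0.4,0,0,0,0,0,0],[0.4,0,0,0,0,0,0],[0.4,0,0,0,0,0,0]]' 10; python3 g.py .186
python3 - <<'E'
from h import *
from station import vision
c=vision.camera("wrist"); cv2.imwrite("pics/wrist2.png",c["pixels"][:,:,::-1])
E
```

```text
time_s: 3.47
tool_pos: [0.5702, 0.0991, 0.1869]
ee_rot: [[0.0, 0.979, 0.206], [0.004, 0.206, -0.979], [-1.0, 0.001, -0.003]]
contact_force: [0.5, 0.9, -0.6]
finger_gap: 0.0609
pos [0.5702 0.0991 0.1869] shift cm [ 0.09 -0.11 -0.07] rotvec [ 0.27 -0.2  -0.06] F [ 0.53  0.91 -0.58] tau [-0.04  0.04  0.02] gap 0.0609 t 3.4667
```

View pics/wrist2.png

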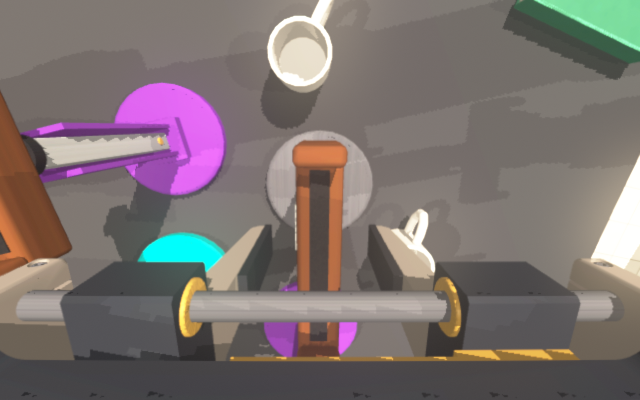

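The bar is centred between the fingers (inner edges at 271 and 369, bar at about 320), so I'll close the gripper.

```bash
python3 -m pendant '[[0.3,0,0,0,0,0,0],[0.28,0,0,0,0,0,0],[0.2,0,0,0,0,0,0],[0.1,0,0,0,0,0,0],[0,0,0,0,0,0,0]]' 12; python3 g.py .186;python3 -m pendant '[[0,0,0,0,0,0,0],[0,0,0,0,0,0,0],[0,0,0,0,0,0,0],[0,0,0,0,0,0,0],[0,0,0,0,0,0,0]]' 35; python3 g.py .186
```

```text
time_s: 3.93
tool_pos: [0.5696, 0.0992, 0.1876]
ee_rot: [[-0.001, 0.979, 0.206], [0.004, 0.206, -0.979], [-1.0, 0.0, -0.004]]
contact_force: [-2.0, -0.9, -1.2]
finger_gap: 0.0241
pos [0.5696 0.0992 0.1876] shift cm [ 0.16 -0.05 -0.04] rotvec [ 0.29 -0.23 -0.  ] F [-2.02 -0.92 -1.24] tau [-0.08 -0.05 -0.11] gap 0.0241 t 3.9333
time_s: 4.35
tool_pos: [0.5696, 0.0992, 0.1877]
ee_rot: [[-0.001, 0.979, 0.204], [0.005, 0.204, -0.979], [-1.0, 0.0, -0.005]]
contact_force: [-0.3, 0.6, 0.4]
finger_gap: 0.024
pos [0.5696 0.0992 0.1877] shift cm [ 0.17 -0.06 -0.04] rotvec [ 0.18 -0.26 -0.02] F [-0.31  0.63  0.35] tau [-0.09  0.14 -0.23] gap 0.024 t 4.35
```

```bash
python3 -m pendant '[[0,-0.1,0,0,0,0,0],[0,-0.1,0,0,0,0,0],[0,-0.1,0,0,0,0,0],[0,-0.1,0,0,0,0,0],[0,-0.1,0,0,0,0,0]]' 35; python3 g.py .186;
```

```text
time_s: 4.77
tool_pos: [0.5696, 0.0991, 0.1904]
ee_rot: [[-0.001, 0.979, 0.204], [0.003, 0.204, -0.979], [-1.0, -0.0, -0.003]]
contact_force: [2.1, 0.4, -6.5]
finger_gap: 0.024
pos [0.5696 0.0991 0.1904] shift cm [ 0.44 -0.05 -0.04] rotvec [ 0.17 -0.2   0.01] F [ 2.07  0.44 -6.47] tau [ 0.08 -0.52 -0.18] gap 0.024 t 4.7667
```

```bash
python3 -m pendant '[[0,-0.12,0,0,0,0,0],[0,-0.12,0,0,0,0,0],[0,-0.12,0,0,0,0,0],[0,-0.12,0,0,0,0,0],[0,-0.12,0,0,0,0,0]]'; python3 g.py .186;python3 -m pendant '[[0,-0.12,0,0,0,0,0],[0,-0.12,0,0,0,0,0],[0,-0.12,0,0,0,0,0],[0,-0.12,0,0,0,0,0],[0,-0.12,0,0,0,0,0]]'; python3 g.py .186
```

```text
time_s: 5.18
tool_pos: [0.5696, 0.0991, 0.1958]
ee_rot: [[-0.001, 0.979, 0.204], [0.003, 0.204, -0.979], [-1.0, -0.001, -0.003]]
contact_force: [1.5, -0.0, -7.9]
finger_gap: 0.0238
pos [0.5696 0.0991 0.1958] shift cm [ 0.98 -0.05 -0.05] rotvec [ 0.17 -0.17  0.04] F [ 1.48 -0.03 -7.87] tau [ 0.11 -0.68 -0.16] gap 0.0238 t 5.1833
time_s: 5.6
tool_pos: [0.5695, 0.0991, 0.2025]
ee_rot: [[-0.001, 0.979, 0.204], [0.003, 0.204, -0.979], [-1.0, -0.0, -0.003]]
contact_force: [3.1, 0.6, -7.9]
finger_gap: 0.0238
pos [0.5695 0.0991 0.2025] shift cm [ 1.65 -0.04 -0.04] rotvec [ 0.17 -0.17  0.03] F [ 3.08  0.58 -7.91] tau [ 0.12 -0.57 -0.15] gap 0.0238 t 5.6
```

```bash
python3 -m pendant '[[0,-0.12,0,0,0,0,0],[0,-0.12,0,0,0,0,0],[0,-0.12,0,0,0,0,0],[0,-0.12,0,0,0,0,0],[0,-0.1,0,0,0,0,0]]'; python3 g.py .186
python3 - <<'E'
from h import *
from station import vision
c=vision.camera("wrist"); cv2.imwrite("pics/wrist3.png",c["pixels"][:,:,::-1])
E
```

```text
time_s: 6.02
tool_pos: [0.5696, 0.0991, 0.209]
ee_rot: [[-0.001, 0.979, 0.204], [0.003, 0.204, -0.979], [-1.0, -0.0, -0.003]]
contact_force: [3.4, -0.4, -7.2]
finger_gap: 0.0238
pos [0.5696 0.0991 0.209 ] shift cm [ 2.3  -0.05 -0.04] rotvec [ 0.17 -0.18  0.02] F [ 3.45 -0.36 -7.2 ] tau [ 0.07 -0.63 -0.23] gap 0.0238 t 6.0167
```

View pics/wrist3.png

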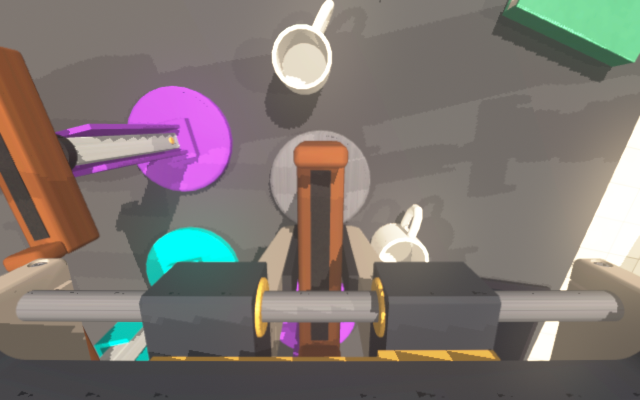

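The bar sits at the same place in the wrist image, with its prong at (320,143), so it is following without slip. From here I'll use shorter strokes.

```bash
python3 -m pendant '[[0,-0.1,0,0,0,0,0],[0,-0.12,0,0,0,0,0],[0,-0.12,0,0,0,0,0],[0,-0.12,0,0,0,0,0],[0,-0.1,0,0,0,0,0]]'; python3 g.py .186;python3 -m pendant '[[0,-0.1,0,0,0,0,0],[0,-0.1,0,0,0,0,0],[0,-0.1,0,0,0,0,0],[0,0,0,0,0,0,0],[0,0,0,0,0,0,0]]'; python3 g.py .186
```

```text
time_s: 6.48
tool_pos: [0.5695, 0.0992, 0.2152]
ee_rot: [[-0.001, 0.979, 0.204], [0.003, 0.204, -0.979], [-1.0, -0.0, -0.003]]
contact_force: [2.8, 0.7, -6.9]
finger_gap: 0.0242
pos [0.5695 0.0992 0.2152] shift cm [ 2.92 -0.04 -0.03] rotvec [ 0.17 -0.18  0.02] F [ 2.79  0.65 -6.94] tau [ 0.11 -0.54 -0.15] gap 0.0242 t 6.4833
time_s: 6.9
tool_pos: [0.5696, 0.0992, 0.2188]
ee_rot: [[-0.001, 0.979, 0.204], [0.003, 0.204, -0.979], [-1.0, -0.0, -0.003]]
contact_force: [1.9, 0.3, -7.2]
finger_gap: 0.0238
pos [0.5696 0.0992 0.2188] shift cm [ 3.28 -0.05 -0.03] rotvec [ 0.17 -0.18  0.01] F [ 1.91  0.28 -7.25] tau [ 0.07 -0.53 -0.15] gap 0.0238 t 6.9
```

```bash
python3 -m pendant '[[0,-0.1,0,0,0,0,0],[0,-0.1,0,0,0,0,0],[0,-0.1,0,0,0,0,0],[0,-0.05,0,0,0,0,0],[0,0,0,0,0,0,0]]'; python3 g.py .186
```

```text
time_s: 7.32
tool_pos: [0.5696, 0.0992, 0.223]
ee_rot: [[-0.001, 0.979, 0.204], [0.003, 0.204, -0.979], [-1.0, -0.0, -0.003]]
contact_force: [1.9, -0.1, -5.4]
finger_gap: 0.0238
pos [0.5696 0.0992 0.223 ] shift cm [ 3.7  -0.05 -0.03] rotvec [ 0.17 -0.19  0.01] F [ 1.92 -0.06 -5.35] tau [ 0.12 -0.46 -0.15] gap 0.0238 t 7.3167
```

```bash
python3 -m pendant '[[0,-0.1,0,0,0,0,0],[0,-0.1,0,0,0,0,0],[0,-0.1,0,0,0,0,0],[0,0,0,0,0,0,0],[0,0,0,0,0,0,0]]'; python3 g.py .186
```

```text
time_s: 7.73
tool_pos: [0.5696, 0.0991, 0.2252]
ee_rot: [[-0.001, 0.979, 0.204], [0.003, 0.204, -0.979], [-1.0, -0.0, -0.003]]
contact_force: [3.6, 1.3, -8.2]
finger_gap: 0.0238
pos [0.5696 0.0991 0.2252] shift cm [ 3.92 -0.05 -0.04] rotvec [ 0.17 -0.17  0.02] F [ 3.55  1.28 -8.19] tau [ 0.16 -0.82 -0.13] gap 0.0238 t 7.7333
```

```bash
python3 -m pendant '[[0,-0.1,0,0,0,0,0],[0,-0.1,0,0,0,0,0],[0,0,0,0,0,0,0],[0,0,0,0,0,0,0],[0,0,0,0,0,0,0]]'; python3 g.py .186
```

```text
time_s: 8.15
tool_pos: [0.5695, 0.0991, 0.2257]
ee_rot: [[-0.001, 0.979, 0.204], [0.002, 0.204, -0.979], [-1.0, -0.001, -0.002]]
contact_force: [4.0, 0.2, -9.8]
finger_gap: 0.0237
pos [0.5695 0.0991 0.2257] shift cm [ 3.97 -0.04 -0.04] rotvec [ 0.17 -0.13  0.06] F [ 4.04  0.21 -9.82] tau [ 0.24 -0.95 -0.19] gap 0.0237 t 8.15
```

It moved only 0.5 mm while the force rose, which looks like the dead stop. I'll confirm with one more small pull.

```bash
python3 -m pendant '[[0,-0.1,0,0,0,0,0],[0,-0.1,0,0,0,0,0],[0,-0.1,0,0,0,0,0],[0,0,0,0,0,0,0],[0,0,0,0,0,0,0]]'; python3 g.py .186
```

```text
time_s: 8.57
tool_pos: [0.5695, 0.0991, 0.2266]
ee_rot: [[-0.002, 0.979, 0.204], [0.001, 0.204, -0.979], [-1.0, -0.001, -0.001]]
contact_force: [5.6, 0.6, -13.6]
finger_gap: 0.0236
pos [0.5695 0.0991 0.2266] shift cm [ 4.06 -0.04 -0.05] rotvec [ 0.15 -0.08  0.08] F [  5.6    0.56 -13.55] tau [ 0.3  -1.28 -0.2 ] gap 0.0236 t 8.5667
```

It is locked: the last 0.9 mm took 3.8 N, which matches the bush at 4 N/mm, with the post at about 35 mm. Next I'll ease down through the play to press.

```bash
python3 -m pendant '[[0,0.1,0,0,0,0,0],[0,0.12,0,0,0,0,0],[0,0.12,0,0,0,0,0],[0,0.1,0,0,0,0,0],[0,0,0,0,0,0,0]]'; python3 g.py .186
```

```text
time_s: 8.98
tool_pos: [0.5696, 0.0991, 0.2244]
ee_rot: [[-0.001, 0.979, 0.204], [0.002, 0.204, -0.979], [-1.0, -0.001, -0.003]]
contact_force: [1.3, 0.9, -5.8]
finger_gap: 0.0235
pos [0.5696 0.0991 0.2244] shift cm [ 3.84 -0.05 -0.04] rotvec [ 0.15 -0.15  0.04] F [ 1.27  0.88 -5.83] tau [ 0.15 -0.48 -0.13] gap 0.0235 t 8.9833
```

```bash
python3 -m pendant '[[0,0.1,0,0,0,0,0],[0,0.1,0,0,0,0,0],[0,0,0,0,0,0,0],[0,0,0,0,0,0,0],[0,0,0,0,0,0,0]]'; python3 g.py .186
```

```text
time_s: 9.4
tool_pos: [0.5696, 0.0991, 0.2239]
ee_rot: [[-0.001, 0.979, 0.204], [0.003, 0.204, -0.979], [-1.0, 0.0, -0.003]]
contact_force: [1.8, -0.5, -5.6]
finger_gap: 0.0237
pos [0.5696 0.0991 0.2239] shift cm [ 3.79 -0.05 -0.04] rotvec [ 0.16 -0.18 -0.01] F [ 1.77 -0.52 -5.58] tau [ 0.08 -0.41 -0.17] gap 0.0237 t 9.4
```

```bash
python3 -m pendant '[[0,0.12,0,0,0,0,0],[0,0.12,0,0,0,0,0],[0,0.12,0,0,0,0,0],[0,0.1,0,0,0,0,0],[0,0,0,0,0,0,0]]'; python3 g.py .186
```

```text
time_s: 9.82
tool_pos: [0.5696, 0.0991, 0.22]
ee_rot: [[-0.0, 0.979, 0.204], [0.003, 0.204, -0.979], [-1.0, 0.0, -0.003]]
contact_force: [-1.1, -0.1, 0.5]
finger_gap: 0.0237
pos [0.5696 0.0991 0.22  ] shift cm [ 3.4  -0.05 -0.04] rotvec [ 0.17 -0.2  -0.01] F [-1.06 -0.07  0.48] tau [-0.03  0.06 -0.17] gap 0.0237 t 9.8167
```

```bash
python3 -m pendant '[[0,0.1,0,0,0,0,0],[0,0.1,0,0,0,0,0],[0,0.1,0,0,0,0,0],[0,0,0,0,0,0,0],[0,0,0,0,0,0,0]]'; python3 g.py .186
```

```text
time_s: 10.23
tool_pos: [0.5696, 0.0992, 0.2192]
ee_rot: [[-0.0, 0.979, 0.204], [0.005, 0.204, -0.979], [-1.0, 0.001, -0.005]]
contact_force: [-1.9, -0.1, 2.5]
finger_gap: 0.0243
pos [0.5696 0.0992 0.2192] shift cm [ 3.32 -0.06 -0.03] rotvec [ 0.17 -0.26 -0.05] F [-1.88 -0.14  2.5 ] tau [-0.11  0.33 -0.17] gap 0.0243 t 10.2333
```

```bash
python3 -m pendant '[[0,0.1,0,0,0,0,0],[0,0.1,0,0,0,0,0],[0,0.1,0,0,0,0,0],[0,0.1,0,0,0,0,0],[0,0,0,0,0,0,0]]'; python3 g.py .186
```

```text
time_s: 10.65
tool_pos: [0.5696, 0.0992, 0.2178]
ee_rot: [[0.0, 0.979, 0.204], [0.006, 0.204, -0.979], [-1.0, 0.001, -0.006]]
contact_force: [-2.6, 0.7, 7.0]
finger_gap: 0.0236
pos [0.5696 0.0992 0.2178] shift cm [ 3.18 -0.06 -0.03] rotvec [ 0.18 -0.32 -0.08] F [-2.61  0.72  6.97] tau [-0.17  0.84 -0.15] gap 0.0236 t 10.65
```

```bash
python3 -m pendant '[[0,0.1,0,0,0,0,0],[0,0.1,0,0,0,0,0],[0,0.1,0,0,0,0,0],[0,0.1,0,0,0,0,0],[0,0.03,0,0,0,0,0]]'; python3 g.py .186
```

```text
time_s: 11.07
tool_pos: [0.5696, 0.0992, 0.2176]
ee_rot: [[0.001, 0.979, 0.205], [0.007, 0.205, -0.979], [-1.0, 0.002, -0.007]]
contact_force: [-2.9, -1.3, 8.0]
finger_gap: 0.0238
pos [0.5696 0.0992 0.2176] shift cm [ 3.16 -0.06 -0.02] rotvec [ 0.21 -0.4  -0.12] F [-2.86 -1.33  7.97] tau [-0.33  0.96 -0.19] gap 0.0238 t 11.0667
```

With a constant offset the force settles at about 8 N per mm, so 1.5 mm rows should hold 12 N.

```bash
python3 -m pendant '[[0,0.15,0,0,0,0,0],[0,0.15,0,0,0,0,0],[0,0.15,0,0,0,0,0],[0,0.15,0,0,0,0,0],[0,0.15,0,0,0,0,0]]'; python3 g.py .186
```

```text
time_s: 11.48
tool_pos: [0.5697, 0.0992, 0.2162]
ee_rot: [[0.001, 0.979, 0.205], [0.009, 0.205, -0.979], [-1.0, 0.003, -0.009]]
contact_force: [-5.8, 0.2, 13.1]
finger_gap: 0.0239
pos [0.5697 0.0992 0.2162] shift cm [ 3.02 -0.07 -0.01] rotvec [ 0.24 -0.52 -0.18] F [-5.76  0.18 13.09] tau [-0.41  1.43 -0.17] gap 0.0239 t 11.4833
```

```bash
python3 -m pendant '[[0,0.13,0,0,0,0,0],[0,0.13,0,0,0,0,0],[0,0.13,0,0,0,0,0],[0,0.13,0,0,0,0,0],[0,0.13,0,0,0,0,0]]'; python3 g.py .186
```

```text
time_s: 11.9
tool_pos: [0.5697, 0.0993, 0.2165]
ee_rot: [[0.002, 0.978, 0.206], [0.012, 0.206, -0.978], [-1.0, 0.004, -0.011]]
contact_force: [-5.6, 1.3, 10.8]
finger_gap: 0.0234
pos [0.5697 0.0993 0.2165] shift cm [ 3.05 -0.07 -0.  ] rotvec [ 0.29 -0.63 -0.23] F [-5.62  1.3  10.78] tau [-0.52  1.29 -0.25] gap 0.0234 t 11.9
```

```bash
python3 -m pendant '[[0,0.14,0,0,0,0,0],[0,0.14,0,0,0,0,0],[0,0.14,0,0,0,0,0],[0,0.14,0,0,0,0,0],[0,0.14,0,0,0,0,0]]'; python3 g.py .186
```

```text
time_s: 12.32
tool_pos: [0.5697, 0.0993, 0.2164]
ee_rot: [[0.002, 0.978, 0.207], [0.013, 0.207, -0.978], [-1.0, 0.005, -0.013]]
contact_force: [-4.1, -0.2, 12.3]
finger_gap: 0.0236
pos [0.5697 0.0993 0.2164] shift cm [ 3.04 -0.08  0.  ] rotvec [ 0.34 -0.72 -0.27] F [-4.08 -0.19 12.33] tau [-0.53  1.41 -0.28] gap 0.0236 t 12.3167
```

```bash
python3 -m pendant '[[0,0.15,0,0,0,0,0],[0,0.15,0,0,0,0,0],[0,0.15,0,0,0,0,0],[0,0.14,0,0,0,0,0],[0,0.14,0,0,0,0,0]]'; python3 g.py .186
```

```text
time_s: 12.73
tool_pos: [0.5697, 0.0994, 0.2163]
ee_rot: [[0.002, 0.978, 0.208], [0.015, 0.208, -0.978], [-1.0, 0.006, -0.015]]
contact_force: [-5.1, -0.7, 13.5]
finger_gap: 0.024
pos [0.5697 0.0994 0.2163] shift cm [ 3.03 -0.08  0.02] rotvec [ 0.37 -0.84 -0.32] F [-5.06 -0.71 13.47] tau [-0.54  1.39 -0.27] gap 0.024 t 12.7333
```

The press held at 11–13.5 N for over a second and the post did not sink. Now I'll unload and release.

```bash
python3 -m pendant '[[0,0,0,0,0,0,0],[0,-0.05,0,0,0,0,0],[0,-0.05,0,0,0,0,0],[0,-0.05,0,0,0,0,0],[0,0,0,0,0,0,0]]'; python3 g.py .186
```

```text
time_s: 13.15
tool_pos: [0.5696, 0.0993, 0.2194]
ee_rot: [[0.002, 0.978, 0.208], [0.015, 0.208, -0.978], [-1.0, 0.006, -0.014]]
contact_force: [-0.2, 0.3, 0.9]
finger_gap: 0.0239
pos [0.5696 0.0993 0.2194] shift cm [ 3.34 -0.07  0.02] rotvec [ 0.39 -0.82 -0.32] F [-0.21  0.29  0.92] tau [-0.43  0.36 -0.33] gap 0.0239 t 13.15
```

```bash
python3 -m pendant '[[0.3,0,0,0,0,0,0],[0.4,0,0,0,0,0,0],[0.6,0,0,0,0,0,0],[0.8,0,0,0,0,0,0],[1,0,0,0,0,0,0]]' 10; python3 g.py .186;  python3 -m pendant '[[1,0,0,0,0,0,0],[1,0,0,0,0,0,0],[1,0,0,0,0,0,0],[1,-0.5,0,0,0,-0.4,-0.3],[1,-1,0,0,0,0,0]]'; python3 g.py .3
```

```text
time_s: 13.57
tool_pos: [0.5698, 0.0993, 0.2178]
ee_rot: [[0.003, 0.978, 0.209], [0.014, 0.209, -0.978], [-1.0, 0.006, -0.013]]
contact_force: [0.7, -0.5, 0.4]
finger_gap: 0.0522
pos [0.5698 0.0993 0.2178] shift cm [ 3.18 -0.09  0.  ] rotvec [ 0.48 -0.77 -0.31] F [ 0.67 -0.53  0.39] tau [-0.08  0.07 -0.06] gap 0.0522 t 13.5667
time_s: 13.98
tool_pos: [0.5686, 0.0987, 0.2315]
ee_rot: [[-0.005, 0.978, 0.209], [0.004, 0.209, -0.978], [-1.0, -0.004, -0.005]]
contact_force: [-0.9, -0.1, -0.4]
finger_gap: 0.0854
pos [0.5686 0.0987 0.2315] shift cm [-6.85  0.03 -0.1 ] rotvec [ 0.47 -0.3   0.23] F [-0.86 -0.09 -0.36] tau [-0.06  0.06 -0.01] gap 0.0854 t 13.9833
```

```bash
python3 -m pendant '[[1,-1,0,0,0,0,0],[1,-1.5,0,0,0,0,0],[1,-2,0,0,0,0,0],[1,-2,0,0,0,0,0],[1,-2,0,0,0,0,0]]'; python3 -m pendant '[[1,-2,0,0,0,0,0],[1,-1,0,-2,0,0,0],[1,0,0,-3,-2,0,0],[1,0,0,-3,-2,0,0],[1,0,0,-3,-2,0,0]]';python3 -m pendant '[[1,0,0,-3.6,-3,0,0],[1,0,0,-3.6,-3,0,0],[1,0,0,-3,-3,0,0],[1,0,0,-1,0,0,0],[1,0,0,0,0,0,0]]'
python3 - <<'E'
from h import *
from station import vision
im=[vision.camera(n)["pixels"] for n in("scene","top")]
cv2.imwrite("pics/end_s.png",im[0][:,:,::-1]);cv2.imwrite("pics/end_t.png",im[1][:,:,::-1])
E
```

```text
time_s: 14.4
tool_pos: [0.5682, 0.0983, 0.3224]
ee_rot: [[-0.007, 0.978, 0.209], [0.003, 0.209, -0.978], [-1.0, -0.006, -0.004]]
contact_force: [1.1, 0.3, 0.6]
finger_gap: 0.0919
time_s: 14.82
tool_pos: [0.5477, 0.1991, 0.3688]
ee_rot: [[0.012, 0.955, 0.297], [0.006, 0.297, -0.955], [-1.0, 0.014, -0.002]]
contact_force: [0.7, 0.3, -0.9]
finger_gap: 0.092
time_s: 15.23
tool_pos: [0.5039, 0.3145, 0.3764]
ee_rot: [[0.019, 0.889, 0.457], [0.013, 0.457, -0.889], [-1.0, 0.023, -0.003]]
contact_force: [0.5, -1.2, -0.1]
finger_gap: 0.0922
```

View pics/end_s.png

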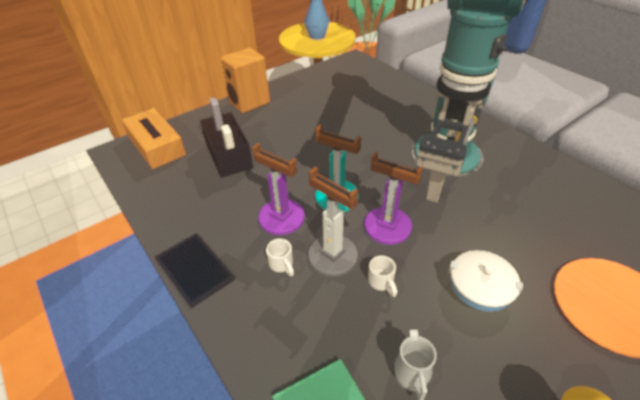

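View pics/end_t.png

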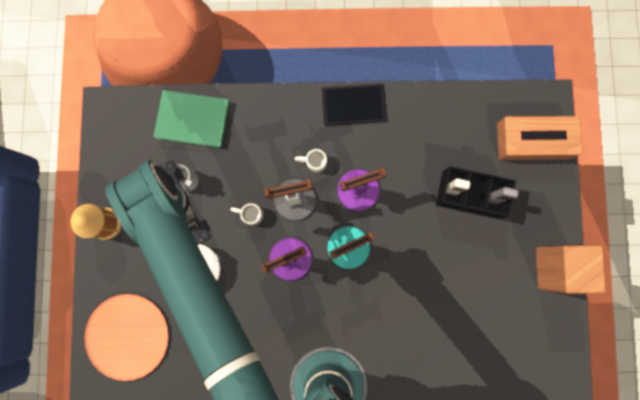

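The bar is higher now, at about (333,188) in the scene view compared with (333,197) before, and the cups have not moved. I'll measure the final height and see whether the button shows in the first hole.

```bash
python3 - <<'E'
from h import *
from station import vision
c=vision.camera("scene"); im=c["pixels"]
print([proj(c,[.569,.0995,.204+d]).round(1) for d in(0,.028,.032,.036,.06,.077)])
hsv=cv2.cvtColor(im,cv2.COLOR_RGB2HSV)
m=((hsv[...,0]<14)&(hsv[...,1]>110)&(hsv[...,2]>40)).astype(np.uint8)
w=np.zeros_like(m); w[160:225,300:362]=m[160:225,300:362]
k,l,st,ce=cv2.connectedComponentsWithStats(w); i=1+st[1:,4].argmax()
print(st[i],cv2.minAreaRect(cv2.findContours((l==i).astype(np.uint8),0,2)[0][0]))
a=cv2.imread("pics/scene0.png");b=cv2.imread("pics/end_s.png")
z=np.hstack([cv2.resize(q[165:285,295:375],None,fx=4.8,fy=4.8,interpolation=2) for q in(a,b)]);cv2.imwrite("pics/cmp.png",z)
for n,(x0,y0,x1,y1) in dict(cupb=(262,235,300,278),cupa=(364,252,402,298),jug=(390,328,440,395),dish=(445,245,525,310),caddy=(200,95,255,175)).items(): print(n,np.abs(a[y0:y1,x0:x1].astype(int)-b[y0:y1,x0:x1]).mean().round(2))
E
```

```text
[array([332.5, 200. ]), array([332.6, 191. ]), array([332.6, 189.7]), array([332.6, 188.4]), array([332.6, 180.3]), array([332.6, 174.4])]
[309 166  49  43 723] ((332.5374450683594, 187.29019165039062), (57.37993621826172, 20.038774490356445), 30.34324836730957)
cupb 0.75
cupa 2.25
jug 3.15
dish 2.22
caddy 1.11
```

View pics/cmp.png

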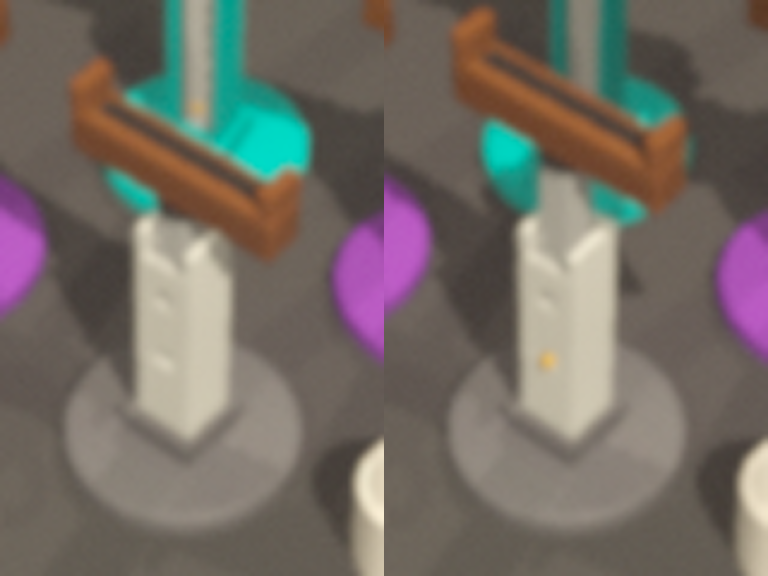

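The brass button shows in the lower (first) hole. The rest has risen about 10 px, roughly 32 mm, and stays there with nothing touching it.

```bash
python3 -c "
from station import arm,monitor
print(arm.close_job(),monitor.state()['time_s'])"
```

```text
the job is handed in; nothing more can be done
the job is handed in; nothing more can be done
```

The stand is locked in its first hole and holds, and the job is handed in at about 15 s of the 48 s allowed.

- **Drawing up:** I gripped the wooden rest across its 24 mm with 35 N. I drew it up at roughly 10–16 mm/s while moving, with short pauses after the first 25 mm or so. At a post height of about 35 mm it stopped dead, with the force rising 4 N per mm; the peak upward reading was 13.6 N.
- **Press test:** I held it down at 11–13.5 N for over a second. That is longer than the half second asked, because I was settling the force. The post did not sink. A sideways force of up to about 6 N also showed during the pull and the press.
- **Release:** I let go with almost no load on the rest, then moved the arm clear.

**Last checks:**
- The brass button shows in the lower (first) hole.
- The rest stays about 32 mm above its sunk position with nothing touching it. The image estimate fits the 32 mm worked out from the arm's own position readings.
- The cups, jug, dish and caddy look unmoved in the scene picture. In the top view the arm partly hides the jug and dish.

None of the checks failed or disagreed.

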